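# Drag a dropped check weight out from under the printer riser

## Task

A small brass check weight has been dropped under the low wire-grid riser that carries the ticket printer. Take the flat hooked probe by its orange handle, slide it under the riser from the front, and drag the weight out on to the bench in front, at least 3 cm clear of the riser's front edge and still standing upright; do not touch the weight with the robot. Leave the white data logger under the riser where it is, and at the end let go of the probe with it lying flat on its foot on the bench.

Things in the scene. Friction and masses are not known exactly. Their poses are not given: they have to be found in the camera images.
- probe_grip (a point): L-shaped flat probe, loose, 130 g. Orange upright handle, 40 (x) by 20 mm (y), top 90 mm above underside, on a 44 mm square foot; point on handle axis 65 mm above underside; grasp here across y. Blue blade 14 wide, 6 mm thick, at underside level, runs along own +x at y=0 to x=154 mm; end hook (x 140 to 154 mm, 6 thick) juts to y=+45 mm. Hook's pulling face, x=140 mm, faces the handle. z up.
- weight: Dropped brass check weight, loose, about 50 g: round body 24 mm across, 11 mm high, small knob on top, 18 mm high in all. Stands on the bench under the riser (weights in the black case do not matter). Origin: centre of its underside, z up. Slides without tipping when pushed low.
- logger: Data logger: loose white puck, 50 mm across, 16 mm high, black spot on top. It stands on the bench under the riser, left or right of the weight, at least 115 mm from it (centres). Origin: centre of its underside, z up.
- riser: Wire-grid shelf fixed to bench, 200 deep (x) by 460 mm wide (y), underside 40, top 48 mm high, blue rim, 15 mm square leg at each corner, else open below. Printer fixed on top: x -38..88, y 112..218 mm, to 120 mm high. Origin: bench level, mid-shelf; +x to the back, front edge x=-100 mm. Weight starts 40 to 80 mm behind that edge, 85 mm or more from the -y legs (centre).

How it is judged:
By the outcome, as a careful person would: the job done as asked, in the order asked, and still so for the second after the job is handed in, with the robot touching nothing.
It also fails if it takes over 51 s, if anything falls off the work surface, if the arm or the gripper's body presses on something with over 40 N, if the wrist force passes 120 N, or if a joint passes its speed limit or range.

## Robot

A 6-joint arm with a two-finger parallel gripper is mounted at the origin on the work surface. World frame = base frame: x ahead of the robot, y to its left, z up, the work surface at z = 0. Lengths are in m, angles in rad, forces in N, time in s.
With the tool pointing down it reaches from about 0.3 to 0.875 m from the base axis. Payload 6.4 kg.
Tool frame: the origin (TCP) lies midway between the tips of the shut fingers; the grasp point (between the pads) lies robot.hold_point_z behind it (robot.hold_point_z is the distance from the TCP to the grasp point, in m); z points along the fingers, y is the line along which they close (so a half turn about z gives the same grasp; the last joint's range is limited). The gripper opens to 88 mm and grips with 3 to 60 N. Pads are 18 mm wide; open, the fingers measure 123 mm over their backs; the gripper's body (75 mm by 187 mm) begins 45 mm behind the grasp point.
Start: joints at [-0.206, 0.181, 1.607, -0, 1.354, -0.206], TCP at [0.575, 0, 0.239] pointing down, gripper open.
Joint ranges: [-2.99, 2.99], [-0.89, 2.07], [0.3, 2.58], [-1.14, 4.28], [0, 2.63], [-3.12, 3.12]. Speed limits (rad/s): [2.57, 2.57, 3.01, 3.14, 3.14, 3.14].

## Interface

Orientations are given as a unit quaternion [w, x, y, z].
In Python, from cell import state, capture, hand_in, robot gives the robot as it stands.
- The arm moves only by the shell command python3 -m jog 'ROWS' [FORCE]. ROWS is JSON, a list of rows, each a list of 7 numbers: the turn, a rotation vector about the tool's x, y, z normalised to -1 to 1, where 1 is 90 degrees, then the shift along the tool's x, y, z normalised to -1 to 1, where 1 is 0.5 m, then the closure, from 0 (fully open) to 1 (shut). A call has 1 to 5 rows; each row is the pose to reach, as a shift and turn from the pose commanded when the call began, along the tool's axes at that moment; what a row does not reach only later rows make up. A row lasts 1/10 s, in which the tool goes at most 50 mm and 8.59 degrees, less where a joint would pass 70% of its speed; a pose out of reach is approached as far as the arm can. A call with a number of a shift or a turn outside -1 to 1 is refused whole. A call with a gripper value outside its range is refused whole. The fingers move at their own pace and stop on an object; FORCE is the grip in N (left out, the last holds). Time passes only in rows, so rows that repeat a pose let the fingers close. It gives the time, the measured TCP pose, the force, the opening and the grip force at its end, in the units of the state.
- state(): the state, without advancing time (a new reading comes with each control period).
- capture(name): name is "scene" or "side" or "wrist"; returns a dict with "image" (384x512x3 uint8, red, green, blue), "range_z" (384x512 float32, m along the optical axis (not along the pixel's ray), 0 where there is no reading), "fov_y" (degrees; the focal length in pixels is half the picture's height over the tangent of half this angle, whatever the lens; pixels are square), "cx", "cy" (the principal point, pixels), "dist" ([k1, k2, p1, p2, k3] as OpenCV has them; the pictures are not rectified), "R" (3x3) and "t" (3): a world point X has camera coordinates R X + t. Camera axes: x right, y down, z forward; pixel columns grow to the right and rows downward; lengths in m; the calibration is good to about 2 mm. A picture is of the moment at which its call begins.
- hand_in(): hands the job in; it is judged then, once.
The state is a dict: "time": time; "qpos": joint angles; "dq": joint speeds; "effort": joint torques, N m; "tool_pos": TCP position; "orientation": TCP orientation; "contact_force": force on the tool from outside, world axes, zero at the start; "moment": the same for the moment, N m; "finger_gap": finger opening in m; "grasp_force": force on a finger pad.
Only numpy, scipy, OpenCV 4.12 (cv2) and the standard library are available. Lean on these libraries where they do the work, as an engineer would, in place of code of your own. Each camera call takes 0.05 s, during which the arm holds its last target. There are 200 camera calls.

## Working session

There is one attempt and no reset: what is moved stays moved. The work goes in short steps, Python scripts to look and compute and a shell command to move; the robot and the scene stay as the last step left them, time stands still between calls to the robot, and variables do not carry over. Pictures are saved under pics/ and viewed, at most 10 in all, crops included, and the job is handed in when it is done.

```bash
mkdir -p pics; ls; cat > h.py <<'E'
import numpy as np, cv2
from cell import state, capture, robot
def K(c):
    h=c["image"].shape[0]; f=h/2/np.tan(np.radians(c["fov_y"])/2)
    return np.array([[f,0,c["cx"]],[0,f,c["cy"]],[0,0,1.]])
def onplane(c,uv,z):
    uv=np.asarray(uv,float).reshape(-1,1,2)
    n=cv2.undistortPoints(uv,K(c),np.array(c["dist"],float)).reshape(-1,2)
    d=np.c_[n,np.ones(len(n))]@c["R"]; o=-c["R"].T@c["t"]
    return o+d*((z-o[2])/d[:,2])[:,None]
def points(c):
    h,w=c["range_z"].shape; u,v=np.meshgrid(np.arange(w),np.arange(h))
    uv=np.stack([u,v],-1).reshape(-1,1,2).astype(float)
    n=cv2.undistortPoints(uv,K(c),np.array(c["dist"],float)).reshape(-1,2)
    P=np.c_[n,np.ones(len(n))]*c["range_z"].reshape(-1,1)
    return ((P-c["t"])@c["R"]).reshape(h,w,3)
def proj(c,X):
    r,_=cv2.Rodrigues(np.asarray(c["R"],float))
    return cv2.projectPoints(np.asarray(X,float).reshape(-1,3),r,np.asarray(c["t"],float),K(c),np.array(c["dist"],float))[0].reshape(-1,2)
E
python3 - <<'E'
from h import *
import pickle
print(robot.hold_point_z, state()["time"])
C={n:capture(n) for n in("scene","side","wrist")}
pickle.dump(C,open("c0.pkl","wb"))
for n in C: cv2.imwrite(f"pics/{n}0.png",C[n]["image"][...,::-1]); c=C[n]; print(n,-c["R"].T@c["t"],c["R"][2],c["fov_y"])
a=cv2.hconcat([C[n]["image"] for n in("scene","side")]); cv2.imwrite("pics/both.png",cv2.resize(a,(800,300))[...,::-1])
E
```

```text
pics
0.0187 0.0
scene [ 0.97775939 -0.06378709  0.57804425] [-0.60108335  0.26087536 -0.75540906] 50.3130091233208
side [ 0.23330796 -0.32161019  0.75168791] [ 0.38172425  0.50191694 -0.7761224 ] 46.93108723821141
wrist [0.57580697 0.07174608 0.38485698] [-0.00147156 -0.27789753 -0.9606096 ] 68.1602999657011
```

View pics/scene0.png

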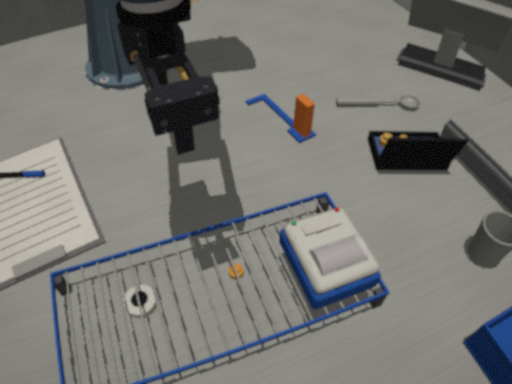

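View pics/side0.png

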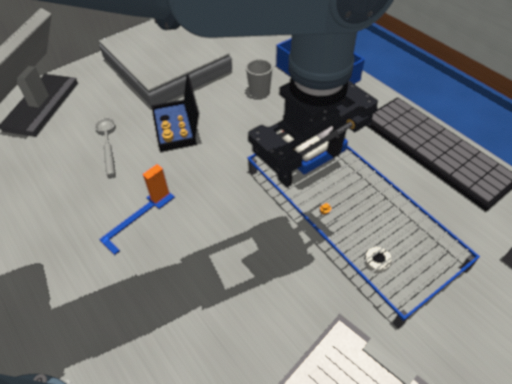

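The scene view shows the weight at (236,271), the logger at (141,299), the probe handle at (304,115) and foot at (302,133), and the hook at (250,102). The riser's front rim runs (53,275)–(330,198). The side view shows the weight at (326,208), the logger at (378,258), the probe foot at (162,198) and the hook tip at (115,250).

```bash
cat > m.py <<'E'
from h import *
def mask(c,name):
    hsv=cv2.cvtColor(c["image"],cv2.COLOR_RGB2HSV)
    lo,hi={"orange":((3,180,120),(14,255,255)),"brass":((11,130,120),(26,255,255)),"blue":((105,150,80),(125,255,255)),"white":((0,0,190),(180,50,255))}[name]
    return cv2.inRange(hsv,lo,hi)
def blobs(m,amin=15):
    n,l,s,ce=cv2.connectedComponentsWithStats(m,connectivity=8)
    return [(i,s[i],ce[i]) for i in range(1,n) if s[i][4]>=amin],l
E
python3 - <<'E'
from m import *
import pickle
C=pickle.load(open("c0.pkl","rb"))
np.set_printoptions(precision=4,suppress=True)
for n in("scene","side"):
    c=C[n]; P=points(c)
    for col,z in(("orange",.06),("brass",.011),("blue",.006)):
        b,l=blobs(mask(c,col))
        for i,s,ce in b:
            q=P[l==i]; q=q[np.isfinite(q).all(1)]
            print(n,col,s,ce.round(1),"plane",onplane(c,ce,z)[0],"rng med",np.median(q,0),"zmax",np.percentile(q[:,2],95))
pts={"scene":{"F1":(53,275),"F2":(330,198),"B2":(384,293)},"side":{"F2":(252,158),"F1":(402,318),"B1":(475,258),"B2":(345,145)}}
for n in pts:
    for k,v in pts[n].items(): print(n,k,onplane(C[n],v,.048)[0])
print("logger",onplane(C["scene"],(141,299),.016),onplane(C["side"],(378,258.),.016))
print("weight",onplane(C["scene"],(236,271),.011),onplane(C["side"],(326,208.),.011))
E
```

```text
scene orange [297  96  16  12 106] [304.7 101.4] plane [0.3919 0.3045 0.06  ] rng med [0.426  0.2826 0.0907] zmax 0.09240859795004547
scene brass [181  72   7   7  30] [184.1  75.3] plane [0.1282 0.1172 0.011 ] rng med [0.6138 0.0139 0.3351] zmax 0.336081165679642
scene brass [297  95  17  13 133] [304.9 100.8] plane [0.3345 0.3409 0.011 ] rng med [0.4246 0.2839 0.0907] zmax 0.09241691108310458
scene brass [381 133  11  10  69] [385.2 136.8] plane [0.5069 0.4408 0.011 ] rng med [0.5249 0.4205 0.034 ] zmax 0.037168890685884186
scene brass [235 264   8  12  59] [238.9 269.1] plane [0.6753 0.0434 0.011 ] rng med [0.6783 0.042  0.0179] zmax 0.02085665700821294
scene brass [229 266   7  12  51] [231.6 272.2] plane [0.6759 0.0308 0.011 ] rng med [0.6777 0.0303 0.013 ] zmax 0.019920540819251854
scene blue [247  95  46  31 209] [271.5 107.1] plane [0.321  0.2637 0.006 ] rng med [0.3163 0.268  0.0069] zmax 0.008625170091911497
scene blue [289 128  16  14  80] [295.8 134.7] plane [0.4247 0.2716 0.006 ] rng med [0.4266 0.2709 0.0075] zmax 0.009049105984191888
scene blue [ 23 172  20   4  78] [ 
[... 4711 characters left out ...]
9 -0.1584  0.006 ] rng med [ 0.6057 -0.2175  0.0479] zmax 0.04999440222477089
side blue [429 215  28  24  54] [442.6 227. ] plane [ 0.8302 -0.1457  0.006 ] rng med [ 0.797  -0.1579  0.047 ] zmax 0.05035321338304819
side blue [459 240   9   8  18] [462.9 244.1] plane [ 0.8281 -0.1967  0.006 ] rng med [ 0.7957 -0.2039  0.0476] zmax 0.04942951434586736
scene F1 [ 0.6001 -0.2265  0.048 ]
scene F2 [0.6295 0.2279 0.048 ]
scene B2 [0.8142 0.212  0.048 ]
side F2 [0.6222 0.2192 0.048 ]
side F1 [ 0.594  -0.2276  0.048 ]
side B1 [ 0.7868 -0.236   0.048 ]
side B2 [0.8083 0.1201 0.048 ]
logger [[ 0.6694 -0.1122  0.016 ]] [[ 0.6675 -0.1149  0.016 ]]
weight [[0.6766 0.0379 0.011 ]] [[0.6756 0.0366 0.011 ]]
```

```bash
python3 - <<'E'
from m import *
import pickle
from scipy.spatial.transform import Rotation as Ro
C=pickle.load(open("c0.pkl","rb"))
np.set_printoptions(precision=4,suppress=True)
s=state(); w=s["orientation"]; print(w); print(Ro.from_quat([w[1],w[2],w[3],w[0]]).as_matrix(), s["tool_pos"])
for n in("scene","side"):
    c=C[n]; P=points(c)
    o=mask(c,"orange")|mask(c,"brass")
    q=P[(o>0)]; q=q[(np.abs(q[:,0]-.42)<.04)&(np.abs(q[:,1]-.28)<.04)&(q[:,2]>.086)]
    print(n,"top",len(q),q.mean(0),cv2.minAreaRect((q[:,:2]*1000).astype(np.float32)))
    b=mask(c,"blue"); v,u=np.nonzero(b); X=onplane(c,np.c_[u,v],.006)
    k=(X[:,0]>.2)&(X[:,0]<.46)&(X[:,1]>.18)&(X[:,1]<.35); X=X[k][:,:2]
    print("blue extents",X.min(0),X.max(0))
    d=np.linalg.norm(X-[.42,.28],axis=1)
    bl=X[(d>.03)&(d<.125)]; vx,vy,x0,y0=cv2.fitLine((bl*1000).astype(np.float32),cv2.DIST_HUBER,0,.01,.01).ravel()
    print("blade dir deg",np.degrees(np.arctan2(vy,vx)),"pt",x0,y0,"y at x=.42",y0+(420-x0)*vy/vx,"farthest",X[d.argmax()],d.max())
E
```

```text
[-0.0006  0.7071  0.7071 -0.0004]
[[ 0.      1.     -0.0013]
 [ 1.     -0.      0.0003]
 [ 0.0003 -0.0013 -1.    ]] [0.5746 0.0001 0.238 ]
scene top 130 [0.4243 0.2843 0.0905] ((423.1460266113281, 285.4867248535156), (38.8392448425293, 18.549863815307617), 9.077066421508789)
blue extents [0.2713 0.2201] [0.4454 0.3077]
blade dir deg 9.287932 pt 343.4547 272.98557 y at x=.42 285.50378 farthest [0.279  0.2216] 0.15266154667096993
side top 139 [0.42   0.2836 0.0897] ((420.61053466796875, 283.9822082519531), (37.06956100463867, 19.434940338134766), 10.749336242675781)
blue extents [0.2707 0.219 ] [0.4435 0.3016]
blade dir deg 9.091179 pt 341.81357 272.63605 y at x=.42 285.14713 farthest [0.2776 0.2194] 0.15471930112645027
```

```bash
cat >> h.py <<'E'
from scipy.spatial.transform import Rotation as Ro
def go(pos,alpha):
    "row numbers (turn xyz, shift xyz) from the present pose to TCP pos, tool down, tool y at alpha deg"
    s=state(); w=s["orientation"]; R=Ro.from_quat([w[1],w[2],w[3],w[0]])
    a=np.radians(alpha); y=np.array([np.cos(a),np.sin(a),0]); z=np.array([0,0,-1.]); T=Ro.from_matrix(np.c_[np.cross(y,z),y,z])
    r=(R.inv()*T).as_rotvec()/(np.pi/2); d=R.inv().apply(np.array(pos)-s["tool_pos"])/.5
    print(np.r_[r,d].round(4),"t",s["time"],"tcp",np.round(s["tool_pos"],4),"gap",s["finger_gap"],"F",np.round(s["contact_force"],2),"q",np.round(s["qpos"],2))
E
python3 -m jog '[[0,0,0.449,0.285,-0.153,0.088,0.3],[0,0,0.449,0.285,-0.153,0.088,0.3],[0,0,0.449,0.285,-0.153,0.088,0.3],[0,0,0.449,0.285,-0.153,0.088,0.3],[0,0,0.449,0.285,-0.153,0.088,0.3]]' 40
python3 -c "
from h import *
go([.422,.2845,.15],-80.8)"
```

```text
time: 0.65
tool_pos: [0.4958, 0.145, 0.1932]
orientation: [-0.001, 0.908, 0.418, -0.001]
contact_force: [0.8, 0.1, -0.3]
finger_gap: 0.0617
grasp_force: 0.0
[-0.0013  0.0017  0.4474  0.1162 -0.2933  0.0871] t 0.65 tcp [0.4958 0.145  0.1932] gap 0.06170682538283093 F [ 0.85  0.09 -0.3 ] q [0.05 0.1  1.8  0.   1.25 0.76]
```

```bash

python3 -m jog '[[0,0,0.448,0.116,-0.293,0.087,0.3],[0,0,0.448,0.116,-0.293,0.087,0.3],[0,0,0.448,0.116,-0.293,0.087,0.3],[0,0,0.448,0.116,-0.293,0.087,0.3],[0,0,0.448,0.116,-0.293,0.087,0.3]]' 40
python3 - <<'E'
from m import *
go([.422,.2845,.0463],-80.8)
np.set_printoptions(precision=4,suppress=True)
c=capture("wrist"); cv2.imwrite("pics/w1.png",c["image"][...,::-1]); P=points(c)
q=P[(mask(c,"orange")|mask(c,"brass"))>0]; q=q[(q[:,2]>.082)&(q[:,2]<.1)&(np.linalg.norm(q[:,:2]-[.422,.284],axis=1)<.04)]
print(len(q),q.mean(0) if len(q) else 0,cv2.minAreaRect((q[:,:2]*1000).astype(np.float32)) if len(q) else 0)
E
```

```text
time: 1.15
tool_pos: [0.4215, 0.2838, 0.1496]
orientation: [0.0, 0.997, 0.08, -0.002]
contact_force: [0.2, -0.0, 0.6]
finger_gap: 0.0618
grasp_force: 0.0
[-1.000e-04  2.200e-03 -7.000e-04  1.800e-03 -1.200e-03  2.067e-01] t 1.15 tcp [0.4215 0.2838 0.1496] gap 0.061814088034759004 F [ 0.24 -0.02  0.55] q [0.36 0.14 1.85 0.   1.16 1.77]
721 [0.4275 0.2874 0.0907] ((423.14190673828125, 286.1431884765625), (39.047332763671875, 18.500957489013672), 8.408790588378906)
```

View pics/w1.png

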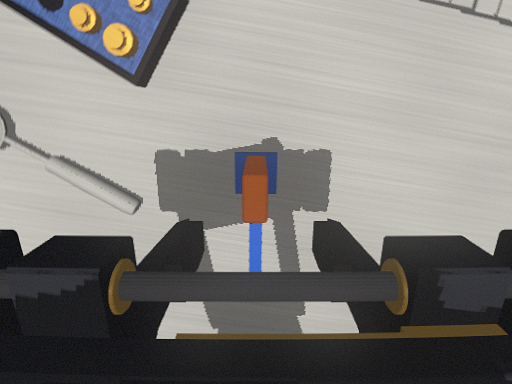

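The wrist view shows the orange handle at (255,188), centred between the open fingers (pads at about columns 200 and 315), with the blade running down the picture along column 255. I'll descend and grip.

```bash

python3 -m jog '[[0,0.002,0,0.002,-0.003,0.07,0.3],[0,0.002,0,0.002,-0.003,0.14,0.3],[0,0.002,0,0.002,-0.003,0.19,0.3],[0,0.002,0,0.002,-0.003,0.207,0.3],[0,0.002,0,0.002,-0.003,0.207,0.3]]' 40
python3 -m jog '[[0,0,0,0,0,0,1],[0,0,0,0,0,0,1],[0,0,0,0,0,0,1],[0,0,0,0,0,0,1],[0,0,0,0,0,0,1]]' 40
python3 -c "
from h import *
go([.422,.2845,.0463],-80.8)"
```

```text
time: 1.7
tool_pos: [0.4246, 0.2827, 0.0467]
orientation: [0.0, 0.997, 0.081, 0.0]
contact_force: [0.5, -0.2, -0.1]
finger_gap: 0.0618
grasp_force: 0.0
time: 2.2
tool_pos: [0.4257, 0.2835, 0.0483]
orientation: [-0.0, 0.997, 0.081, 0.002]
contact_force: [-1.0, 0.6, -0.0]
finger_gap: 0.0236
grasp_force: 0.2
[-0.0002 -0.0027  0.0008 -0.0069 -0.0032  0.0039] t 2.2 tcp [0.4257 0.2835 0.0483] gap 0.023644155338472164 F [-1.04  0.64 -0.04] q [ 0.36  0.3   1.9  -0.    0.94  1.76]
```

```bash

python3 -m jog '[[0,0,0,0,0,0,1],[0,0,0,0,0,0,1],[0,0,0,0,0,0,1]]' 40
python3 -c "
from h import *
go([.422,.2845,.0463],-80.8)
go([.422,.2845,.0463],-80.8)"
```

```text
time: 2.5
tool_pos: [0.4255, 0.2835, 0.0481]
orientation: [-0.0, 0.997, 0.081, 0.002]
contact_force: [-2.8, -0.2, 4.8]
finger_gap: 0.0194
grasp_force: 39.9
[-0.0001 -0.0023  0.0009 -0.0067 -0.0032  0.0036] t 2.5 tcp [0.4255 0.2835 0.0481] gap 0.01943740838019533 F [-2.75 -0.21  4.75] q [ 0.36  0.3   1.9  -0.    0.94  1.76]
[-0.0001 -0.0023  0.0009 -0.0067 -0.0032  0.0036] t 2.5 tcp [0.4255 0.2835 0.0481] gap 0.01943740838019533 F [-2.75 -0.21  4.75] q [ 0.36  0.3   1.9  -0.    0.94  1.76]
```

```bash

python3 -m jog '[[0,0,0,0,0,-0.03,1],[0,0,0,0,0,-0.09,1],[0,0,0,0,0,-0.15,1],[0,0,0,0,0,-0.2,1],[0,0,0,0,0,-0.2,1]]' 40
python3 -c "
from h import *
go([.42,.12,.148],-38.1)
c=capture('side');cv2.imwrite('pics/s1.png',c['image'][100:300,60:360,::-1])"
```

```text
time: 3.0
tool_pos: [0.4271, 0.284, 0.1508]
orientation: [-0.001, 0.997, 0.081, 0.005]
contact_force: [-0.3, 0.0, -1.4]
finger_gap: 0.0196
grasp_force: 39.9
[ 0.0015 -0.0059 -0.4736 -0.067   0.3215  0.0046] t 3.0 tcp [0.4271 0.284  0.1508] gap 0.019618045691666672 F [-0.3   0.01 -1.36] q [ 0.36  0.14  1.85 -0.    1.15  1.76]
```

View pics/s1.png

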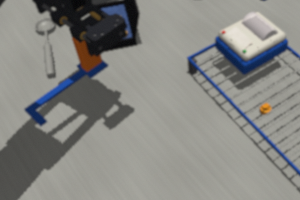

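The crop shows the probe hanging level from the gripper, with its blade from (100,68) to (38,112). Next I'll carry and turn it.

```bash

python3 -m jog '[[0,0,-0.094,-0.013,0.064,0,1],[0,0,-0.188,-0.027,0.128,0,1],[0,0,-0.282,-0.04,0.192,0,1],[0,0,-0.376,-0.054,0.256,0,1],[0,0,-0.47,-0.067,0.32,0,1]]' 40
python3 -c "
from h import *
go([.415,-.037,.148],4.6)"
```

```text
time: 3.55
tool_pos: [0.416, 0.1197, 0.1454]
orientation: [-0.0, 0.9, 0.436, -0.0]
contact_force: [0.5, 0.8, -0.9]
finger_gap: 0.0196
grasp_force: 39.9
[-4.000e-04 -2.000e-04 -4.769e-01 -2.471e-01  1.926e-01 -5.300e-03] t 3.55 tcp [0.416  0.1197 0.1454] gap 0.01955229898233411 F [ 0.49  0.79 -0.9 ] q [ 0.   -0.03  2.04  0.    1.14  0.67]
```

```bash

python3 -m jog '[[0,0,-0.094,-0.05,0.038,0,1],[0,0,-0.188,-0.1,0.076,0,1],[0,0,-0.282,-0.15,0.115,0,1],[0,0,-0.376,-0.2,0.154,0,1],[0,0,-0.47,-0.247,0.193,0,1]]' 40
python3 -m jog '[[0,0,-0.094,0,0,0,1],[0,0,-0.188,0,0,0,1],[0,0,-0.282,0,0,0,1],[0,0,-0.376,0,0,0,1],[0,0,-0.47,0,0,0,1]]' 40
python3 -m jog '[[0,0,-0.094,0,0,0,1],[0,0,-0.188,0,0,0,1],[0,0,-0.282,0,0,0,1],[0,0,-0.376,0,0,0,1],[0,0,-0.47,0,0,0,1]]' 40
python3 -c "
from h import *
go([.415,-.037,.0495],90)"
```

```text
time: 4.05
tool_pos: [0.4143, -0.0358, 0.1454]
orientation: [-0.001, 0.689, 0.725, 0.001]
contact_force: [0.6, 0.1, -1.6]
finger_gap: 0.0196
grasp_force: 39.9
time: 4.55
tool_pos: [0.4145, -0.0346, 0.1453]
orientation: [-0.001, 0.381, 0.925, 0.001]
contact_force: [-1.0, -0.3, -1.0]
finger_gap: 0.0195
grasp_force: 39.9
time: 5.05
tool_pos: [0.4145, -0.0345, 0.1453]
orientation: [-0.0, 0.021, 1.0, 0.001]
contact_force: [-0.4, -0.2, -2.2]
finger_gap: 0.0198
grasp_force: 39.9
[ 0.0012 -0.0004 -0.0271 -0.0014 -0.0053  0.1916] t 5.05 tcp [ 0.4145 -0.0345  0.1453] gap 0.01982669904331977 F [-0.44 -0.24 -2.24] q [-0.37 -0.07  2.08  0.    1.14 -1.9 ]
```

```bash

python3 -m jog '[[0,0,-0.027,-0.001,-0.005,0.06,1],[0,0,-0.027,-0.001,-0.005,0.12,1],[0,0,-0.027,-0.001,-0.005,0.17,1],[0,0,-0.027,-0.001,-0.005,0.187,1],[0,0,-0.027,-0.001,-0.005,0.187,1]]' 40
python3 - <<'E'
from m import *
np.set_printoptions(precision=4,suppress=True)
go([.415,-.037,.0495],90)
for n in("scene","side"):
    c=capture(n); P=points(c); b=mask(c,"blue"); v,u=np.nonzero(b); X=onplane(c,np.c_[u,v],.008)
    k=(X[:,0]>.36)&(X[:,0]<.59)&(X[:,1]>-.12)&(X[:,1]<.06); Z=P[v,u][k]; X=X[k]
    print(n,X.min(0),X.max(0)); bl=X[(X[:,0]>.45)&(X[:,0]<.54)]
    if len(bl): print("blade y",bl[:,1].mean(),"line",cv2.fitLine((bl[:,:2]*1000).astype(np.float32),cv2.DIST_HUBER,0,.01,.01).ravel())
    h=Z[Z[:,0]>.54]; f=Z[Z[:,0]<.47]; print("z hook",np.median(h[:,2]),"z near",np.median(f[:,2]))
    cv2.imwrite(f"pics/{n}2.png",c["image"][...,::-1])
E
```

```text
time: 5.55
tool_pos: [0.4145, -0.0367, 0.0519]
orientation: [-0.001, 0.003, 1.0, 0.001]
contact_force: [0.1, -0.3, -0.9]
finger_gap: 0.0196
grasp_force: 39.9
[ 0.0016 -0.0012 -0.004  -0.001  -0.0006  0.0049] t 5.55 tcp [ 0.4145 -0.0367  0.0519] gap 0.019582548764699313 F [ 0.09 -0.29 -0.9 ] q [-0.38  0.11  2.13  0.    0.91 -1.94]
scene [ 0.3968 -0.1197  0.008 ] [0.5843 0.0585 0.008 ]
blade y -0.03817832997770526 line [  0.9999  -0.0127 496.5277 -38.1223]
z hook 0.012446853016079631 z near 0.011619762512773735
side [ 0.399  -0.0576  0.008 ] [0.5731 0.0053 0.008 ]
blade y -0.038278321563970714 line [  1.       0.0083 496.7667 -38.2497]
z hook 0.011911792408999465 z near 0.011768713302105353
```

View pics/scene2.png

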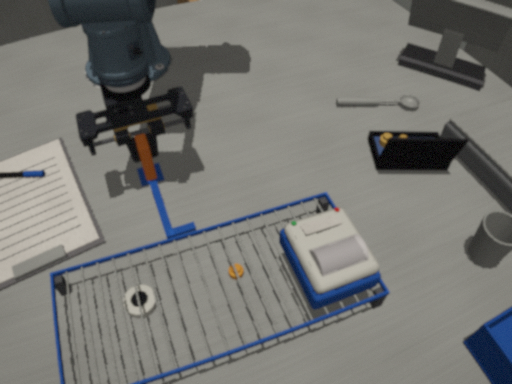

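The scene view shows the probe level with its blade pointing at the riser. The hook, at (165–195,232), is just in front of the front rim and left of the weight at (236,271). I'll lower it 2.5 mm and slide in.

```bash

python3 -m jog '[[0,0,-0.004,0,0,0.005,1],[0,0,-0.004,-0.035,0,0.005,1],[0,0,-0.004,-0.07,0,0.005,1],[0,0,-0.004,-0.105,0,0.005,1],[0,0,-0.004,-0.14,0,0.005,1]]' 40
python3 -c "
from h import *
go([.5575,-.037,.0495],90)"
```

```text
time: 6.15
tool_pos: [0.4882, -0.0381, 0.0529]
orientation: [0.003, -0.0, 1.0, -0.0]
contact_force: [0.5, -0.6, -0.2]
finger_gap: 0.0198
grasp_force: 39.9
[-0.0002  0.0034  0.0003 -0.1385  0.0022  0.0075] t 6.15 tcp [ 0.4882 -0.0381  0.0529] gap 0.019762530251391283 F [ 0.54 -0.56 -0.24] q [-0.32  0.25  1.95  0.    0.93 -1.89]
```

```bash

python3 -m jog '[[0,0,0,-0.03,0,0.003,1],[0,0,0,-0.06,0.0,0.006,1],[0,0,0,-0.09,0.0,0.006,1],[0,0,0,-0.12,0.0,0.006,1],[0,0,0,-0.139,0.0,0.006,1]]' 40
python3 -m jog '[[0,0,0,0,0,0,1]]' 40
python3 - <<'E'
from m import *
np.set_printoptions(precision=4,suppress=True)
go([.5575,.011,.0495],90)
for n in("scene","side"):
    c=capture(n); cv2.imwrite(f"pics/{n}3.png",c["image"][...,::-1])
    b,l=blobs(mask(c,"brass"),8)
    for i,s,ce in b:
        X=onplane(c,ce,.011)[0]
        if .5<X[0]<.75 and abs(X[1])<.1: print(n,s,X)
a=[cv2.resize(cv2.imread(f"pics/{n}3.png")[y:y+150,x:x+200],(400,300)) for n,x,y in(("scene",100,150),("side",200,130))]
cv2.imwrite("pics/c3.png",cv2.hconcat(a))
E
```

```text
time: 6.65
tool_pos: [0.5579, -0.0381, 0.0501]
orientation: [0.003, -0.0, 1.0, -0.0]
contact_force: [0.2, -0.3, -2.0]
finger_gap: 0.0197
grasp_force: 39.9
time: 6.75
tool_pos: [0.5577, -0.0382, 0.0499]
orientation: [0.003, -0.0, 1.0, -0.0]
contact_force: [-0.5, 0.3, -0.8]
finger_gap: 0.0196
grasp_force: 39.9
[-0.0001  0.0035  0.0004  0.0004  0.0983  0.0007] t 6.75 tcp [ 0.5577 -0.0382  0.0499] gap 0.01956042464499449 F [-0.46  0.29 -0.85] q [-0.28  0.39  1.78  0.    0.97 -1.85]
scene [156 197  13  16 130] [ 0.5012 -0.035   0.011 ]
scene [235 264   8  12  58] [0.6755 0.0434 0.011 ]
scene [229 266   7  13  51] [0.6765 0.0307 0.011 ]
side [300 242  13  28 170] [ 0.5596 -0.0255  0.011 ]
```

View pics/c3.png

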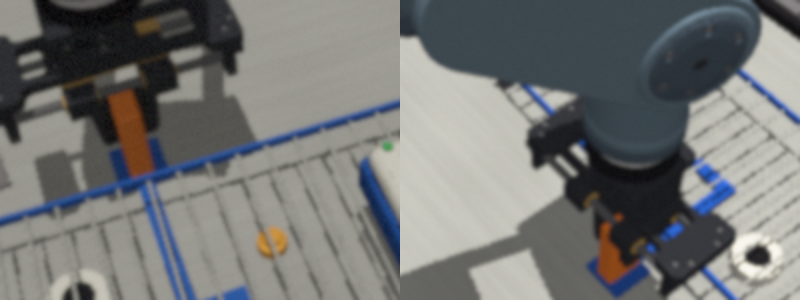

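The hook lies under the grid behind the weight, at crop (225,293) with the weight at (272,242). The weight hasn't moved and the logger is clear. I'll shift the probe sideways 48 mm, then start the drag.

```bash

python3 -m jog '[[0,0,0,0,0.025,0.001,1],[0,0,0,0,0.05,0.001,1],[0,0,0,0,0.075,0.001,1],[0,0,0,0,0.098,0.001,1],[0,0,0,0,0.098,0.001,1]]' 40
python3 - <<'E'
from m import *
np.set_printoptions(precision=4,suppress=True)
go([.4,.011,.0495],90)
c=capture("scene"); cv2.imwrite("pics/scene4.png",c["image"][...,::-1])
cv2.imwrite("pics/c4.png",cv2.resize(c["image"][190:330,130:320,::-1],None,fx=3,fy=3))
for col,z in(("brass",.011),("blue",.006)):
    b,l=blobs(mask(c,col),8)
    for i,s,ce in b:
        X=onplane(c,[ce,s[:2],s[:2]+s[2:4]],z)
        if .6<X[0,0]<.75 and abs(X[0,1])<.1: print(col,s,X[:,:2].tolist())
E
```

```text
time: 7.35
tool_pos: [0.5558, 0.0132, 0.0485]
orientation: [0.001, -0.001, 1.0, 0.0]
contact_force: [-0.3, 0.1, -1.6]
finger_gap: 0.0193
grasp_force: 39.9
[ 0.0006  0.0018  0.0016  0.3116 -0.0036 -0.003 ] t 7.35 tcp [0.5558 0.0132 0.0485] gap 0.019330856645818833 F [-0.27  0.12 -1.58] q [-0.19  0.39  1.78  0.    0.97 -1.76]
brass [235 264   8  12  58] [[0.6752858053814332, 0.04330129774247474], [0.6642584998977955, 0.04108084218084079], [0.6890005856720536, 0.0446510938753099]]
brass [229 266   7  12  52] [[0.6762305717317605, 0.030822986754599338], [0.6639575809746321, 0.03101052319651157], [0.6880197226185227, 0.033347966590562925]]
blue [223 276  19  21 114] [[0.7029264108829247, 0.022102035699394548], [0.6743070024202603, 0.01671690259411307], [0.7190890365390297, 0.030605593794933897]]
blue [244 282  11   9  70] [[0.7065685352608546, 0.04778485365898527], [0.6967699707479412, 0.043059619387172426], [0.717558369575833, 0.052686964296736624]]
```

View pics/c4.png

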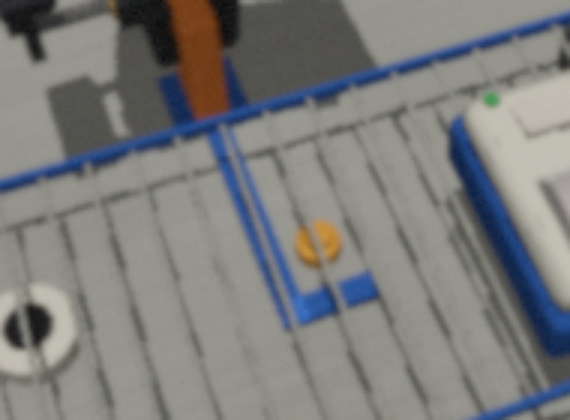

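The weight at crop (318,243) sits inside the L of blade and hook, with the hook at (335,297) behind it. I'll drag slowly towards the front.

```bash

python3 -m jog '[[0,0,0,0.01,0,0,1],[0,0,0,0.02,0,0,1],[0,0,0,0.03,0,0,1],[0,0,0,0.04,0,0,1],[0,0,0,0.05,0,0,1]]' 40
python3 -m jog '[[0,0,0,0.012,0,0,1],[0,0,0,0.024,0,0,1],[0,0,0,0.036,0,0,1],[0,0,0,0.048,0,0,1],[0,0,0,0.06,0,0,1]]' 40
python3 - <<'E'
from m import *
np.set_printoptions(precision=4,suppress=True)
go([.4,.011,.0495],90)
c=capture("scene"); cv2.imwrite("pics/scene5.png",c["image"][...,::-1])
for col,z in(("brass",.011),("blue",.006)):
    b,l=blobs(mask(c,col),8)
    for i,s,ce in b:
        X=onplane(c,[ce,s[:2],s[:2]+s[2:4]],z)
        if .6<X[0,0]<.75 and -.02<X[0,1]<.08: print(col,s,X[:,:2].tolist())
E
```

```text
time: 7.9
tool_pos: [0.5306, 0.0109, 0.0484]
orientation: [0.002, 0.0, 1.0, 0.0]
contact_force: [0.2, -0.2, -1.5]
finger_gap: 0.0196
grasp_force: 39.9
time: 8.4
tool_pos: [0.5007, 0.0111, 0.0484]
orientation: [0.002, -0.0, 1.0, 0.0]
contact_force: [0.9, -0.1, -1.6]
finger_gap: 0.0199
grasp_force: 39.9
[ 0.0003  0.002   0.0002  0.2013 -0.0002 -0.0029] t 8.4 tcp [0.5007 0.0111 0.0484] gap 0.01985265689790409 F [ 0.92 -0.08 -1.6 ] q [-0.22  0.28  1.92  0.    0.93 -1.79]
brass [227 243   7  11  50] [[0.6331115624268009, 0.04524955767493019], [0.6223232646171653, 0.04349489854301078], [0.6464244399253587, 0.04639303672873642]]
brass [221 245   6  11  45] [[0.6340004792734972, 0.03256939827874465], [0.6221549076046462, 0.03303556200253395], [0.6455525258278192, 0.034648841924535406]]
blue [233 255   7   7  41] [[0.651621101741513, 0.04768578278815398], [0.644636102583748, 0.045174427452305946], [0.6611844940319214, 0.05074948774163544]]
blue [218 258  12   9  74] [[0.6513698046373831, 0.0261277588519917], [0.6405098735471966, 0.020754301169288572], [0.6635065339175837, 0.0326590020770693]]
```

The weight is following, now at (0.633, 0.039), so I'll keep dragging.

```bash

python3 -m jog '[[0,0,0,0.012,0,0,1],[0,0,0,0.024,0,0,1],[0,0,0,0.036,0,0,1],[0,0,0,0.048,0,0,1],[0,0,0,0.06,0,0,1]]' 40
python3 -m jog '[[0,0,0,0.012,0,0,1],[0,0,0,0.024,0,0,1],[0,0,0,0.036,0,0,1],[0,0,0,0.048,0,0,1],[0,0,0,0.06,0,0,1]]' 40
python3 - <<'E'
from m import *
c=capture("scene"); go([.4,.011,.0495],90)
b,l=blobs(mask(c,"brass"),8)
for i,s,ce in b:
    X=onplane(c,ce,.011)[0]
    if .5<X[0]<.75 and -.02<X[1]<.08: print(s,X)
E
python3 -m jog '[[0,0,0,0.012,0,0,1],[0,0,0,0.024,0,0,1],[0,0,0,0.036,0,0,1],[0,0,0,0.048,0,0,1],[0,0,0,0.06,0,0,1]]' 40
python3 -m jog '[[0,0,0,0.012,0,0,1],[0,0,0,0.024,0,0,1],[0,0,0,0.032,0,0,1],[0,0,0,0.036,0,0,1],[0,0,0,0.036,0,0,1]]' 40
python3 - <<'E'
from m import *
go([.4,.011,.0481],90)
for n in("scene","side"):
    c=capture(n); cv2.imwrite(f"pics/{n}6.png",c["image"][...,::-1])
    P=points(c)
    b,l=blobs(mask(c,"brass"),8)
    for i,s,ce in b:
        X=onplane(c,ce,.011)[0]
        if .45<X[0]<.75 and -.02<X[1]<.08: print(n,s,X,P[l==i][:,2].max())
    cv2.imwrite(f"pics/{n}6.png",c["image"][...,::-1])
    print("logger",onplane(c,(141,299) if n=="scene" else (378,258.),.016))
cv2.imwrite("pics/c6.png",cv2.resize(cv2.hconcat([cv2.imread("pics/scene6.png")[130:350,20:320],cv2.imread("pics/side6.png")[130:350,200:500]]),(800,293)))
E
```

```text
time: 8.95
tool_pos: [0.4707, 0.0111, 0.0482]
orientation: [0.002, -0.0, 1.0, 0.0]
contact_force: [0.4, 0.2, -0.6]
finger_gap: 0.0195
grasp_force: 39.9
time: 9.45
tool_pos: [0.4408, 0.0111, 0.0482]
orientation: [0.002, -0.0, 1.0, 0.0]
contact_force: [0.4, -0.5, 0.2]
finger_gap: 0.0197
grasp_force: 39.9
[ 0.0002  0.0019  0.0002  0.0804 -0.0003 -0.0028] t 9.5 tcp [0.4402 0.0111 0.0482] gap 0.019895954802997922 F [-0.11  0.35 -0.97] q [-0.25  0.17  2.07  0.    0.9  -1.82]
[209 216  12   9  78] [0.5699619  0.03971102 0.011     ]
time: 10.0
tool_pos: [0.4109, 0.011, 0.0482]
orientation: [0.002, -0.0, 1.0, 0.0]
contact_force: [2.2, -1.0, 1.8]
finger_gap: 0.0197
grasp_force: 39.9
time: 10.5
tool_pos: [0.3931, 0.011, 0.0482]
orientation: [0.002, -0.0, 1.0, 0.0]
contact_force: [1.7, -0.5, 4.0]
finger_gap: 0.0194
grasp_force: 39.9
[ 0.0002  0.0021  0.0001 -0.0139 -0.0001  0.0002] t 10.5 tcp [0.3931 0.011  0.0482] gap 0.019399433589897312 F [ 1.68 -0.47  3.98] q [-0.28  0.07  2.19  0.    0.88 -1.85]
scene [200 196  12  12 108] [0.52516905 0.03913781 0.011     ] 0.021721787253308842
logger [[ 0.66940504 -0.11217024  0.016     ]]
side [264 241  12  12 106] [0.52421268 0.03828302 0.011     ] 0.020223799559183492
logger [[ 0.66746744 -0.11489441  0.016     ]]
```

View pics/c6.png

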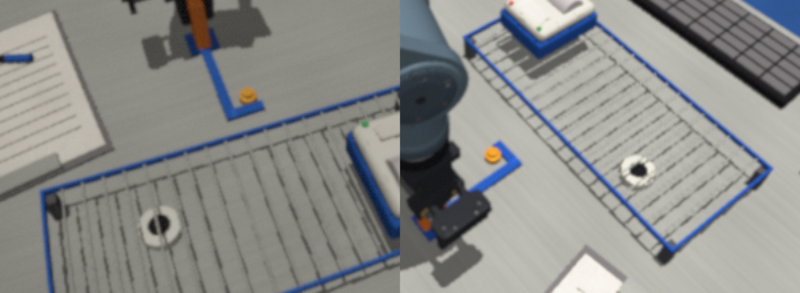

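The weight stands upright about 6 cm in front of the riser, at crop (247,96) on the left and (493,155) on the right. The logger hasn't moved. Now I'll release and retreat upward.

```bash

python3 -m jog '[[0,0,0,0,0,0.0005,0.7],[0,0,0,0,0,0.0005,0.6],[0,0,0,0,0,0.0005,0.5],[0,0,0,0,0,0.0005,0.4],[0,0,0,0,0,0.0005,0.3]]' 20
python3 -m jog '[[0,0,0,0,0,0,0.3],[0,0,0,0,0,0,0.3],[0,0,0,0,0,0,0.3]]' 20
python3 -m jog '[[0,0,0,0,0,-0.02,0.3],[0,0,0,0,0,-0.08,0.3],[0,0,0,0,0,-0.16,0.3],[0,0,0,0,0,-0.24,0.3],[0,0,0,0,0,-0.3,0.3]]' 20
python3 - <<'E'
from m import *
np.set_printoptions(precision=4,suppress=True)
go([.4,.011,.2],90)
for n in("scene","side"):
    c=capture(n); cv2.imwrite(f"pics/{n}7.png",c["image"][...,::-1]); P=points(c)
    b,l=blobs(mask(c,"brass"),8)
    for i,s,ce in b:
        X=onplane(c,ce,.011)[0]
        if .45<X[0]<.75 and -.02<X[1]<.08: print(n,s,X,P[l==i][:,2].max())
    v,u=np.nonzero(mask(c,"blue")); Q=P[v,u]; Q=Q[(Q[:,0]>.37)&(Q[:,0]<.57)&(abs(Q[:,1])<.07)&(Q[:,2]<.03)]
    for a in(.37,.42,.47,.52): k=(Q[:,0]>a)&(Q[:,0]<a+.05); print(a,k.sum(),np.median(Q[k],0))
cv2.imwrite("pics/c7.png",cv2.resize(cv2.hconcat([cv2.imread("pics/scene7.png")[90:310,20:320],cv2.imread("pics/side7.png")[130:350,150:450]]),(800,293)))
E
```

```text
time: 11.1
tool_pos: [0.3929, 0.0112, 0.0475]
orientation: [0.001, -0.0, 1.0, 0.0]
contact_force: [-0.4, -0.8, 0.4]
finger_gap: 0.0564
grasp_force: 0.0
time: 11.4
tool_pos: [0.3931, 0.0111, 0.0477]
orientation: [0.002, -0.0, 1.0, 0.0]
contact_force: [-0.1, -0.0, -0.4]
finger_gap: 0.0614
grasp_force: 0.0
time: 11.9
tool_pos: [0.3932, 0.0109, 0.201]
orientation: [0.003, -0.0, 1.0, -0.0]
contact_force: [0.2, -0.2, 0.2]
finger_gap: 0.0613
grasp_force: 0.0
[-0.0002  0.0039  0.0002 -0.0137  0.0001  0.0021] t 11.9 tcp [0.3932 0.0109 0.201 ] gap 0.061331616809350946 F [ 0.18 -0.18  0.25] q [-0.28 -0.22  2.08  0.    1.28 -1.85]
scene [200 196  12  12 108] [0.5252 0.0392 0.011 ] 0.02148504459733839
0.37 72 [0.415  0.0034 0.0076]
0.42 101 [0.445  0.01   0.0078]
0.47 115 [0.4955 0.0094 0.0076]
0.52 215 [0.5435 0.0199 0.0074]
side [264 241  12  12 106] [0.5242 0.0383 0.011 ] 0.020277009477525976
0.37 130 [ 0.3951 -0.0052  0.0062]
0.42 149 [0.4457 0.0098 0.0058]
0.47 140 [0.4945 0.009  0.0061]
0.52 168 [0.542 0.016 0.006]
```

View pics/c7.png

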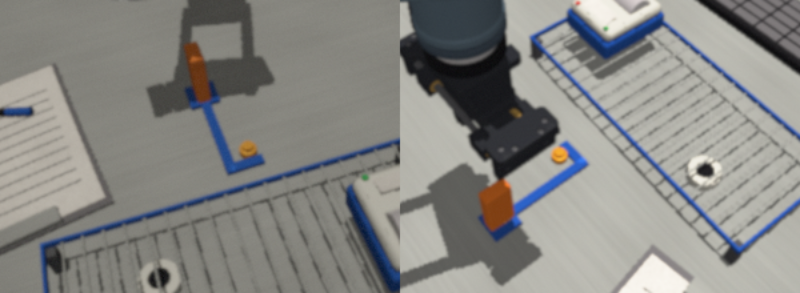

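The probe lies flat on its foot with its blade top at 6–7 mm along its length. The weight stands upright and clear of the riser, the logger is undisturbed, and the gripper is free above.

```bash
python3 -c "
from cell import hand_in
print(hand_in())"
```

```text
the job is handed in; nothing more can be done
None
```

The job is handed in at about 12 s of robot time: the weight stands upright about 6 cm in front of the riser, the logger has not moved, and the probe is released and lying flat on the bench.

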